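# Unlock and set the sole press air valve

### The job

Pull the aluminium lock clip straight up off its rail beside the air valve, against its spring catch, and leave it in the steel tray. Then turn the valve wheel clockwise (seen from above) by its crank handle until it stops, back it off exactly two full turns, and finish there still gripping the crank handle - do not let go of it. Leave the shoe last, glue tin, hammer and heel block where they are.

Things in the scene. Friction and masses are not known exactly. Their poses are not given: they have to be found in the camera images.
- valve_base: The fixed air valve: dark steel base plate 150 x 110 mm, brass body, air pipe along its +x. Origin: on the bench (z = 0), on the wheel's upright axis; z up. The wheel (dark steel, three spokes, 132 mm over the rim, rim top at 92 mm) turns about this axis. All of the valve but the crank handle and the lock clip lies below 100 mm.
- rail_mid (a point): Middle of the top of the lock rail, an upright aluminium bar 14 mm thick and 72 mm long (along valve_base's x), at y = +98 mm of valve_base, fixed to it; this point is 78 mm above the bench; two end shoulders rise to 88 mm.
- valve_wheel (a joint): Wheel angle, rad: 0 = closed at its rigid stop, grows as it opens (anticlockwise from above), not wrapped; starts 1.5 to 6, can open to 15.7. The crank handle's bearing about the valve axis is joint value + 0.971, anticlockwise from valve_base's +x. Turning takes 2 to 4 N at the handle. The lock clip on its rail bars the handle's way at about 0.8 to 0.9 rad.
- crank_mid (a point): Middle of the crank handle: an upright black plastic cylinder, 22 mm diameter, 46 mm tall, on the wheel's rim, 60 mm from the valve axis, 100 to 146 mm above the bench; this point at 123 mm. The sleeve spins freely on its own pin, so a gripper holding it from above can go round the circle without turning.
- crank_grip: The same black crank handle as a body (22 mm diameter, 46 mm tall). Origin at the centre of its underside, 100 mm above the bench, z up.
- lock_clip: Loose aluminium lock clip, 0.13 to 0.22 kg: a saddle 36 (x) x 27.5 (y) mm astride the rail, axes parallel to valve_base's at the start. Origin: middle of its bridge's underside, at rail_mid. Legs reach 26 mm below. A spring ball catch holds it: pull straight up with 6 to 16 N over the first 14 mm, then it is free; the legs clear the rail after 26 mm (the shoulders after 36).
- lock_tab (a point): Grip point of the lock clip, 42 mm above its origin: middle of an upright tab 12 mm thick (clip's x), 24 mm wide (y), from 8 to 62 mm above the origin. Pinch its thickness (fingers closing along the clip's x). From the tab an arm 12 mm thick (x) reaches towards the wheel, to y = -50 mm, 24 to 40 mm above the origin.
- tray: Fixed shallow steel tray 200 (x) x 160 (y) x 22 mm, walls 4 mm, inner floor about 4 mm above the bench. Origin: centre of its underside on the bench.
- shoe_last: Loose wooden shoe last (foot form), 200 x 60 x 75 mm; leave it. Origin at the centre of its underside.
- glue_tin: Loose tin, 76 mm in diameter and 85 mm tall; leave it. Origin at the centre of its underside.
- hammer: Loose hammer lying flat along its x; leave it.
- heel_block: Loose rubber heel block 60 x 55 x 22 mm; leave it. Origin at the centre of its underside.

How it is judged:
On the way, in this order (a step that is already met when the one before it is completed fails the run):
1. the lock clip is off its rail and left in the tray (x of lock_clip in the frame of tray between -0.1 and 0.1 m and y of lock_clip in the frame of tray between -0.08 and 0.08 m and height (world z) of lock_clip below 0.055 m and contact force between lock_clip and tray above 0.3 N and contact force between lock_clip and the fingers below 0.1 N and linear speed of lock_clip below 0.05 m/s), for 0.2 s.
2. the wheel is closed to its stop (value of joint valve_wheel below 0.07 rad), for 0.1 s.
At the end, for the whole second after the job is handed in: After having been closed to its stop (within 0.07 rad), the wheel stands still two full turns open (12.57 rad, within 0.2 rad), the fingers grip the crank handle with more than 4 N and the point between the finger pads is within 40 mm of its middle, and the lock clip rests in the tray (value of joint valve_wheel between 12.366 and 12.766 rad and velocity of joint valve_wheel between -0.1 and 0.1 rad/s and contact force between the fingers and crank_grip above 4 N and distance between the grasp point and crank_mid below 0.04 m and x of lock_clip in the frame of tray between -0.1 and 0.1 m and y of lock_clip in the frame of tray between -0.08 and 0.08 m and height (world z) of lock_clip below 0.055 m and contact force between lock_clip and tray above 0.3 N and linear speed of lock_clip below 0.05 m/s); the arm keeps its last pose, push and grip.
It fails at once if a bystander was moved more than 30 mm (distance of any of shoe_last, glue_tin, hammer, heel_block from where it was at the start of the episode above 0.03 m).
It also fails if it takes over 72 s, if anything falls off the work surface, if the arm or the gripper's body presses on something with over 40 N, if the wrist force passes 120 N, or if a joint passes its speed limit or range.

### The arm

A 6-joint arm with a two-finger parallel gripper is mounted at the origin on the work surface. World frame = base frame: x ahead of the robot, y to its left, z up, the work surface at z = 0. Lengths are in m, angles in rad, forces in N, time in s.
With the tool pointing down it reaches from about 0.3 to 0.875 m from the base axis. Payload 4.2 kg.
Tool frame: the origin (TCP) lies on the centre line of the jaws, within the pads' length; the fingertips stand 14 mm ahead of it and the grasp point (between the pads) lies 5 mm behind it; z points along the fingers, y is the line along which they close (so a half turn about z gives the same grasp; the last joint's range is limited). The gripper opens to 85 mm and grips with 20 to 120 N. Pads are 22 mm wide; open, the fingers measure 114 mm over their backs; the gripper's body (76 mm by 85 mm) begins 54 mm behind the grasp point. The pads swing forward as they close: fully open they stand 13 mm farther back than shut.
Start: joints at [1.222, 0.32, 1.565, -0, 1.257, -0.02], TCP at [0.186, 0.544, 0.245] pointing down, gripper open.
Joint ranges: [-3.11, 3.11], [-0.84, 2.01], [0.21, 2.61], [-1.34, 4.49], [0.05, 2.63], [-2.56, 2.56]. Speed limits (rad/s): [2.57, 2.57, 3.14, 3.14, 3.14, 3.14].

### API

Orientations are given as a unit quaternion [w, x, y, z].
In Python, from cell import * gives the robot as it stands. Calls block until the motion is done:
- move_ptp(position, orientation): joint-space move of the TCP to a pose.
- servo_line(position, rate=0.15, rotation=None, stop_force=None): straight line of the TCP; rotation=None keeps the orientation; rate is the mean speed in m/s. With stop_force (N) it stops when the force on the tool has changed by that much, and returns True; else False.
- move_joints(angles): joint-space move.
- command_gripper(opening): finger opening in m; the grip force is fixed at half the most; returns when the fingers have stopped.
- sleep(seconds).
- ik(position, orientation): joint angles nearest the present ones, or None.
- get_obs(): the state.
- grab_frame(name): name is "side" or "top" or "wrist"; returns a dict with "color" (384x512x3 uint8, red, green, blue), "vfov" (degrees; the focal length in pixels is half the picture's height over the tangent of half this angle, whatever the lens; pixels are square), "cx", "cy" (the principal point, pixels), "k1" (the pictures are not rectified: a ray, as slopes to the right and down, at radius r is drawn at 1 + k1 r^2 times it, then the intrinsics apply), "world_from_camera" (4x4, takes a point from camera to world coordinates); the wrist camera has in their place "hand_eye" (4x4, takes a point from camera to tool coordinates, whose origin is the TCP and whose axes are the flange's). Camera axes: x right, y down, z forward; pixel columns grow to the right and rows downward; lengths in m; the calibration is good to about 2 mm. A picture is of the moment at which its call begins: read the wrist's pose just before it. There is no depth.
A pose or a line that the arm cannot do raises PlanningError and nothing moves.
- sign_off(): hands the job in; it is judged then, once.
Trained networks look in a picture, given as the dict that the camera call returned (one of the last four; its "shot" number tells which), for a name from the list of things; names that differ only in an ending like _2 or _b are one class to them, and where a whole thing is asked for, a point or a joint stands for the part that bears it (a point fixed in the world has none). Each returns a list of dicts, best first, with "score" (0 to 1); they miss things now and then, are a little off and sometimes report something else, mostly with a low value. They report only what shows in the picture. A call takes as long as a camera call.
- masks_of(picture, thing): "pixels" (384x512 bool, what is visible of it).
- pinpoint(picture, thing): "centre" ([x, y, z] in m, in world coordinates, good to about 4 mm: a listed point, or the origin of a listed thing).
The state is a dict: "clock": time; "joint_positions": joint angles; "joint_vel": joint speeds; "joint_efforts": joint torques, N m; "tcp_pos": TCP position; "tool_rot": TCP orientation; "force": force on the tool from outside, world axes, zero at the start; "torque": the same for the moment, N m; "opening": finger opening in m; "grasp_force": force on a finger pad.
Only numpy, scipy, OpenCV 4.12 (cv2) and the standard library are available. Lean on these libraries where they do the work, as an engineer would, in place of code of your own. Each camera call takes 0.05 s, during which the arm holds its last target. There are 200 camera calls.

## Working session

There is one attempt and no reset: what is moved stays moved. The work goes in short steps, each a Python script; the robot and the scene stay as the last script left them, time stands still between calls to the robot, and variables do not carry over. Pictures are saved under pics/ and viewed, at most 10 in all, crops included, and the job is handed in when it is done.

```bash
ls; mkdir -p pics; python3 - <<'E'
from cell import *
import cv2, numpy as np
o=get_obs();print({k:np.round(v,3) for k,v in o.items()})
ims=[]
for n in ["top","side"]:
    f=grab_frame(n); ims.append(f["color"][:,:,::-1])
    for t in ["valve_base","rail_mid","crank_mid","lock_clip","lock_tab","tray","shoe_last","glue_tin","hammer","heel_block"]:
        r=pinpoint(f,t); print(n,t,[(np.round(q["centre"],3).tolist(),round(q["score"],2)) for q in r[:2]])
cv2.imwrite("pics/a.png",cv2.resize(np.vstack(ims),None,fx=.78,fy=.78))
E
```

```text
cell.py
pics
{'clock': np.float64(0.0), 'joint_positions': array([ 1.222,  0.32 ,  1.566, -0.   ,  1.257, -0.02 ]), 'joint_vel': array([ 0.002, -0.002, -0.002, -0.001,  0.001,  0.002]), 'joint_efforts': array([ 0.0000e+00, -4.1553e+01, -2.3416e+01,  0.0000e+00,  9.0000e-03,
       -0.0000e+00]), 'tcp_pos': array([0.186, 0.544, 0.244]), 'tool_rot': array([-0.   ,  0.164,  0.987, -0.001]), 'force': array([0.016, 0.711, 0.037]), 'torque': array([0.024, 0.033, 0.006]), 'grasp_force': np.float64(0.0), 'opening': np.float64(0.086)}
top valve_base [([0.527, 0.006, 0.001], 0.75), ([0.488, -0.039, 0.101], 0.73)]
top rail_mid [([0.515, 0.101, 0.08], 0.97)]
top crank_mid [([0.528, 0.006, 0.001], 0.64), ([0.488, -0.042, 0.122], 0.63)]
top lock_clip [([0.515, 0.104, 0.076], 0.48)]
top lock_tab [([0.682, 0.297, -0.002], 0.73), ([0.515, 0.102, 0.12], 0.44)]
top tray [([0.478, 0.27, -0.001], 0.77)]
top shoe_last [([0.665, -0.363, 0.003], 0.73)]
top glue_tin [([0.68, 0.299, -0.004], 0.58)]
top hammer [([0.465, -0.374, 0.001], 0.94)]
top heel_block [([0.376, -0.239, -0.001], 0.66)]
side valve_base [([0.527, 0.003, 0.0], 0.55)]
side rail_mid [([0.514, 0.103, 0.08], 0.74), ([0.516, 0.11, 0.079], 0.22)]
side crank_mid [([0.485, -0.044, 0.124], 0.64), ([0.513, 0.103, 0.118], 0.24)]
side lock_clip [([0.518, 0.108, 0.077], 0.59)]
side lock_tab [([0.516, 0.1, 0.118], 0.56)]
side tray [([0.48, 0.266, -0.004], 0.76)]
side shoe_last [([0.667, -0.365, 0.001], 0.87)]
side glue_tin [([0.684, 0.297, -0.001], 0.97)]
side hammer [([0.466, -0.367, -0.001], 0.62), ([0.488, -0.041, 0.122], 0.37)]
side heel_block [([0.377, -0.243, 0.0], 0.9)]
```

View pics/a.png

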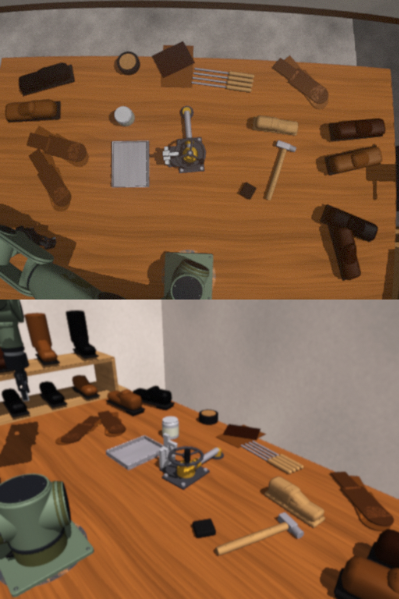

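The top view shows the tray at (130,163), the clip and valve at (170-190,155), and the bystanders well clear of both. The network positions agree between the two views. That puts valve yaw at about 0.12 rad and the joint at about 2.9 rad.

```bash
cat > h.py <<'E'
from cell import *
import cv2, numpy as np
def qd(yaw):  # tool down, closing axis at yaw
    a=yaw/2+np.pi/4; return np.array([0,np.cos(a),np.sin(a),0])
def st(m=""):
    o=get_obs(); print(m,round(float(o["clock"]),2),np.round(o["tcp_pos"],4),"F",np.round(o["force"],1),"op",round(float(o["opening"]),4),"g",round(float(o["grasp_force"]),1)); return o
def pins(f,things):
    for t in things:
        print(t,[(np.round(q["centre"],4).tolist(),round(q["score"],2)) for q in pinpoint(f,t)[:2]])
E
python3 - <<'E'
from h import *
for y in (.12,.12+np.pi):
    for p in ([.515,.102,.25],[.479,.268,.2],[.527,.005,.2]): print(y,np.round(ik(p,qd(y)),2))
y=min((.12,.12+np.pi,.12-np.pi),key=lambda y:abs(ik([.515,.102,.25],qd(y))[5]))
print("yaw",y)
move_ptp([.49,.06,.30],qd(y)); sleep(.3); st()
f=grab_frame("wrist"); pins(f,["valve_base","rail_mid","lock_clip","lock_tab","crank_mid","tray"])
cv2.imwrite("pics/b.png",f["color"][:,:,::-1])
E
```

```text
0.12 [ 0.17  0.24  1.67 -0.    1.24  0.05]
0.12 [ 0.49  0.31  1.7  -0.    1.13  0.37]
0.12 [-0.01  0.28  1.74 -0.    1.12 -0.13]Traceback (most recent call last):
  File "<stdin>", line 3, in <module>
    return _wrapfunc(a, 'round', decimals=decimals, out=out)
    return _wrapit(obj, method, *args, **kwds)
    result = getattr(arr, method)(*args, **kwds)
TypeError: unsupported operand type(s) for *: 'NoneType' and 'float'
```

```bash
python3 - <<'E'
from h import *
move_ptp([.46,.06,.30],qd(.12)); sleep(.3); st()
f=grab_frame("wrist"); pins(f,["valve_base","rail_mid","lock_clip","lock_tab","crank_mid","tray"])
cv2.imwrite("pics/b.png",f["color"][:,:,::-1])
for n in ("top","side"): pins(grab_frame(n),["lock_tab","crank_mid","rail_mid"])
E
```

```text
3.42 [0.46   0.0604 0.3   ] F [ 0.   0.1 -0.3] op 0.0855 g 0.0
valve_base [([0.5244, 0.0063, 0.0026], 0.98)]
rail_mid [([0.5126, 0.1016, 0.0807], 0.71)]
lock_clip [([0.5107, 0.1032, 0.0807], 0.98)]
lock_tab [([0.5132, 0.111, 0.1175], 0.73)]
crank_mid [([0.4893, -0.0448, 0.1235], 0.68)]
tray [([0.4762, 0.2637, -0.0003], 0.87)]
lock_tab [([0.5272, 0.0085, 0.0028], 0.44)]
crank_mid [([0.4889, -0.041, 0.1239], 0.55)]
rail_mid []
lock_tab [([0.5132, 0.1047, 0.1171], 0.71), ([0.5237, 0.0055, 0.002], 0.39)]
crank_mid [([0.4868, -0.0396, 0.1201], 0.68)]
rail_mid [([0.5144, 0.1083, 0.08], 0.69)]
```

View pics/b.png

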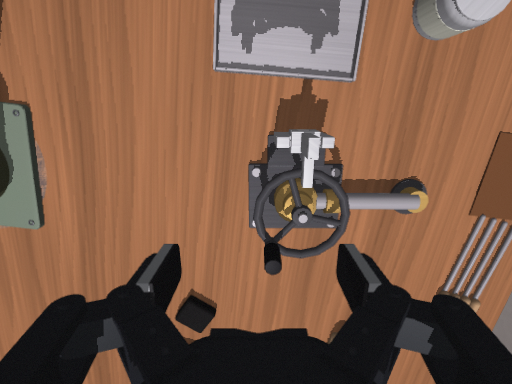

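The wrist view shows the clip tab at (312,148) with its arm pointing at the wheel. The base plate is square to the image, so yaw 0.12 is confirmed, and the crank handle is at (272,258). Next I grasp and pull the clip.

```bash
python3 - <<'E'
from h import *
x,y=.514,.104
move_ptp([x,y,.20],qd(.12))
print(servo_line([x,y,.115],rate=.08,stop_force=12)); st("down")
command_gripper(0.0); o=st("grip")
p=o["tcp_pos"]
servo_line([p[0],p[1],p[2]+.02],rate=.03); st("up20")
servo_line([p[0],p[1],p[2]+.075],rate=.08); st("up75")
f=grab_frame("side"); pins(f,["lock_clip","lock_tab"])
cv2.imwrite("pics/c.png",cv2.resize(f["color"][130:300,100:330,::-1],None,fx=2.5,fy=2.5))
E
```

```text
False
down 5.94 [0.5144 0.1041 0.1155] F [0.5 0.2 0.6] op 0.085 g 0.0
grip 6.6 [0.514  0.104  0.1151] F [-0.3  0.   1.2] op 0.011 g 58.4
up20 7.42 [0.5141 0.1039 0.1353] F [-0.6 -0.4 -1.1] op 0.0113 g 60.0
up75 8.26 [0.5136 0.1039 0.1897] F [ 0.4  0.1 -1.6] op 0.0114 g 60.0
lock_clip [([0.5153, 0.1051, 0.0796], 0.63), ([0.5175, 0.11, 0.1572], 0.59)]
lock_tab [([0.5159, 0.1008, 0.1932], 0.9)]
```

View pics/c.png

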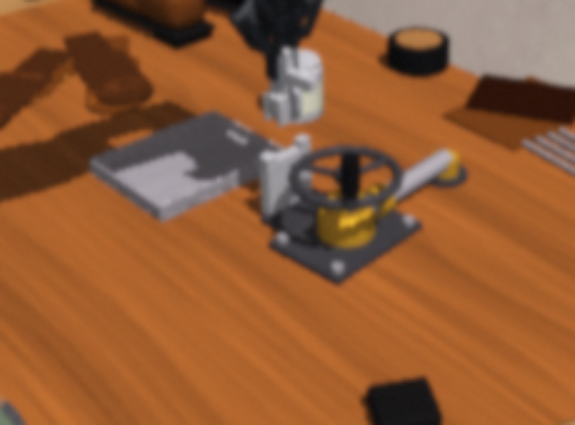

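The clip is off the rail and in the jaws at (290,85), and the rail at (280,175) is bare. Next I place it in the tray.

```bash
python3 - <<'E'
from h import *
x,y=.478,.275
servo_line([x,y,.19],rate=.15)
servo_line([x,y,.085],rate=.12)
print(servo_line([x,y,.055],rate=.03,stop_force=5)); st("placed")
command_gripper(.05); st("open")
servo_line([x,y,.20],rate=.15); sleep(.2); st()
f=grab_frame("top"); pins(f,["lock_clip","crank_mid"])
f=grab_frame("side"); pins(f,["lock_clip","crank_mid","tray"])
move_ptp([.44,.10,.30],qd(.12)); sleep(.2); st()
f=grab_frame("wrist"); pins(f,["lock_clip","crank_mid","valve_base","tray"])
cv2.imwrite("pics/d.png",f["color"][:,:,::-1])
E
```

```text
True
placed 11.4 [0.4779 0.275  0.0671] F [-0.2 -0.4  4.9] op 0.0113 g 61.1
open 11.86 [0.4773 0.2747 0.0664] F [0.2 0.4 0.3] op 0.05 g 0.0
 13.1 [0.4776 0.2748 0.1991] F [ 0.4 -0.3 -0.3] op 0.0498 g 0.0
lock_clip [([0.4793, 0.2765, 0.0321], 0.61), ([0.5164, 0.1035, 0.0789], 0.48)]
crank_mid [([0.4902, -0.0415, 0.1216], 0.42)]
lock_clip [([0.476, 0.2769, 0.0292], 0.68)]
crank_mid [([0.4872, -0.0434, 0.1239], 0.43)]
tray [([0.4769, 0.2666, -0.0016], 0.6)]
 14.48 [0.4401 0.1009 0.2989] F [-0.1 -0.2 -0.8] op 0.05 g 0.0
lock_clip [([0.474, 0.2762, 0.0324], 0.77), ([0.4763, 0.265, 0.0015], 0.68)]
crank_mid [([0.4895, -0.0397, 0.122], 0.62)]
valve_base [([0.5264, 0.0035, -0.0006], 0.81)]
tray [([0.6788, 0.2948, -0.0001], 0.67), ([0.3753, -0.2449, 0.0016], 0.17)]
```

View pics/d.png

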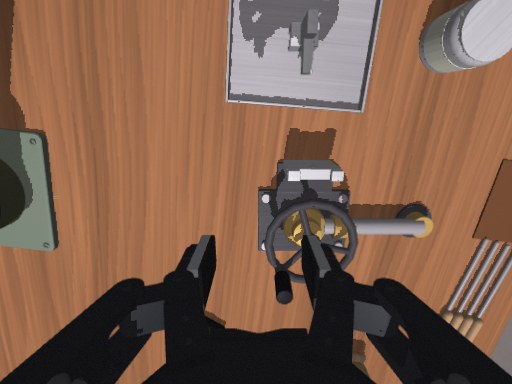

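The clip stands in the tray at (307,45). Now I grip the crank handle and test a short stretch of the circle.

```bash
cat >> h.py <<'E'
C=np.array([.5258,.005]); R=.06; Z=.120
def bear(o): d=o["tcp_pos"][:2]-C; return np.arctan2(d[1],d[0])
def step(t,rate=.1,c=C,r=R,stop=None):
    return servo_line([c[0]+r*np.cos(t),c[1]+r*np.sin(t),Z],rate=rate,stop_force=stop)
def fr(o,t):
    u=np.array([np.cos(t),np.sin(t)]); f=o["force"][:2]; return f@u, f@np.array([-u[1],u[0]])
E
python3 - <<'E'
from h import *
x,y=.4885,-.0415
move_ptp([x,y,.19],qd(.12))
print(servo_line([x,y,Z],rate=.08,stop_force=12)); st("down")
command_gripper(0.0); o=st("grip"); t=bear(o); print("bearing",t,"joint~",(t-1.091)%(2*np.pi), np.linalg.norm(o["tcp_pos"][:2]-C))
for i in range(4):
    t-=.15; step(t,.08); o=get_obs()
    print(round(float(o["clock"]),2),round(t,3),np.round(o["tcp_pos"],4),np.round(fr(o,t),1),np.round(o["force"],1))
f=grab_frame("side"); pins(f,["crank_mid"])
E
```

```text
False
down 16.52 [ 0.4889 -0.0415  0.1205] F [-0.  -0.3 -0.1] op 0.0499 g 0.0
grip 16.9 [ 0.4893 -0.0415  0.1207] F [1.7 1.  4.3] op 0.0203 g 58.6
bearing -2.237303862478388 joint~ 2.954881444701198 0.059106261112887255
17.16 -2.387 [ 0.4824 -0.0355  0.1207] [-1.9 -1.2] [0.5 2.2 5.6]
17.42 -2.537 [ 0.4764 -0.0285  0.1207] [-1.4 -2.3] [-0.1  2.7  6.9]
17.68 -2.687 [ 0.4717 -0.0207  0.1207] [-1.4 -2.4] [0.2 2.7 7.5]
17.93 -2.837 [ 0.4682 -0.0124  0.1207] [ 0.1 -2.2] [-0.7  2.1  7.8]
crank_mid [([0.4667, -0.0113, 0.1218], 0.55)]
```

```bash
python3 - <<'E'
from h import *
t=-2.837; tc=1.091-2*np.pi
def log(o): print(round(float(o["clock"]),2),round(t,3),"j_cmd",round(t-tc,3),"j_act",round((bear(o)-1.091+1)%(2*np.pi)-1,3),np.round(fr(o,t),1),np.round(o["force"],1))
while t-tc>.35:
    t-=.15; step(t,.1); o=get_obs(); log(o)
    if np.hypot(*o["force"][:2])>20: break
while t-tc>-.25:
    t-=.03; step(t,.04); o=get_obs(); log(o)
    if abs(fr(o,t)[1])>14: print("STOP"); break
sleep(.3); log(get_obs())
E
```

```text
18.28 -2.987 j_cmd 2.205 j_act 2.194 [ 2.3 -0.6] [-2.3  0.2  7.8]
18.53 -3.137 j_cmd 2.055 j_act 2.044 [ 1.7 -2.6] [-1.7  2.6  8.8]
18.78 -3.287 j_cmd 1.905 j_act 1.895 [ 2.9 -1.6] [-2.6  2.   8.9]
19.03 -3.437 j_cmd 1.755 j_act 1.746 [ 3.8 -1.7] [-3.2  2.7 10.3]
19.28 -3.587 j_cmd 1.605 j_act 1.596 [ 4.6 -0.7] [-3.9  2.6  9.9]
19.53 -3.737 j_cmd 1.455 j_act 1.448 [ 5.6 -2.4] [-3.3  5.1  9.5]
19.78 -3.887 j_cmd 1.305 j_act 1.297 [ 5.9 -2.5] [-2.6  5.8  9.5]
20.03 -4.037 j_cmd 1.155 j_act 1.147 [ 6.6 -2.4] [-2.3  6.7  8.3]
20.28 -4.187 j_cmd 1.005 j_act 0.995 [ 5.6 -1.9] [-1.2  5.8  7.2]
20.53 -4.337 j_cmd 0.855 j_act 0.843 [ 5.9 -2. ] [-0.3  6.2  6.9]
20.78 -4.487 j_cmd 0.705 j_act 0.691 [ 6.5 -1.4] [-0.1  6.6  6. ]
21.03 -4.637 j_cmd 0.555 j_act 0.539 [ 5.1 -2. ] [1.6 5.3 5.7]
21.28 -4.787 j_cmd 0.405 j_act 0.388 [ 6.1 -2.4] [2.8 5.9 4.3]
21.53 -4.937 j_cmd 0.255 j_act 0.237 [ 5.2 -1.6] [2.7 4.7 4.7]
21.78 -4.967 j_cmd 0.225 j_act 0.223 [5.7 0.4] [1.1 5.6 6.9]
22.03 -4.997 j_cmd 0.195 j_act 0.197 [6.4 1.1] [0.7 6.5 7.2]
22.28 -5.027 j_cmd 0.165 j_act 0.168 [5.4 1.2] [0.5 5.5 6.8]
22.53 -5.057 j_cmd 0.135 j_act 0.138 [5.6 1.6] [0.4 5.9 6.6]
22.78 -5.087 j_cmd 0.105 j_act 0.107 [4.9 1.2] [0.7 5.  5.7]
23.03 -5.117 j_cmd 0.075 j_act 0.077 [5.8 1.2] [1.2 5.8 6.5]
23.28 -5.147 j_cmd 0.045 j_act 0.048 [5.  0.6] [1.6 4.8 6. ]
23.53 -5.177 j_cmd 0.015 j_act 0.019 [4.7 1. ] [1.3 4.6 5.9]
23.78 -5.207 j_cmd -0.015 j_act 0.017 [5.4 7. ] [-3.6  8.   8.6]
24.03 -5.237 j_cmd -0.045 j_act 0.015 [ 5.8 10.6] [-6.2 10.3 11.2]
24.28 -5.267 j_cmd -0.075 j_act 0.012 [ 6.1 15. ] [-9.6 13.  13.3]
STOP
24.58 -5.267 j_cmd -0.075 j_act 0.013 [ 5.5 15.8] [-10.5  13.   14. ]
```

```bash
python3 - <<'E'
from h import *
t0=1.091-2*np.pi+.016; end=t0+4*np.pi; T=np.linspace(t0,end,85)
un=bear(get_obs()); 
for i,t in enumerate(T[1:]):
    step(t,.1); o=get_obs(); un+=(bear(o)-un+np.pi)%(2*np.pi)-np.pi
    F=np.linalg.norm(o["force"])
    if i%7==0 or F>25: print(round(float(o["clock"]),1),"cmd",round(t-t0,3),"act",round(un-(t0-2*np.pi)-2*np.pi*round((un-t)/(2*np.pi)+0)-2*np.pi,3),np.round(fr(o,t),1),np.round(o["force"],1),round(float(o["grasp_force"]),1))
    if F>45: print("ABORT"); break
sleep(.3); st("end")
for n in ("top","side"): pins(f:=grab_frame(n),["crank_mid","lock_clip"])
cv2.imwrite("pics/e.png",cv2.resize(f["color"][130:300,100:330,::-1],None,fx=2.5,fy=2.5))
E
```

```text
24.9 cmd 0.15 act 0.166 [6.  1.8] [0.1 6.3 6.6] 59.5
26.6 cmd 1.197 act 1.22 [4.5 1. ] [-3.8  2.7 12.2] 60.2
28.4 cmd 2.244 act 2.26 [-0.3  3.1] [ 0.9 -3.   8.2] 59.8
30.1 cmd 3.291 act 3.306 [-6.1  1.9] [3.7 5.2 6.6] 59.7
31.9 cmd 4.338 act 4.341 [-4.8  1.4] [-2.1  4.5  9.8] 60.0
33.6 cmd 5.386 act 5.395 [-0.1  2.1] [-0.5  2.   8.2] 59.8
35.4 cmd 6.433 act 6.448 [5.9 1.8] [0.2 6.2 7.6] 59.8
37.1 cmd 7.48 act 7.506 [4.  2.7] [-4.7  1.1 12.3] 60.4
38.9 cmd 8.527 act 8.541 [-0.3  2.1] [ 0.7 -2.   7.7] 59.9
40.6 cmd 9.574 act 9.586 [-5.9  1.4] [3.2 5.2 6.9] 59.8
42.4 cmd 10.622 act 10.623 [-3.4  2.3] [-0.6  4.  10.1] 60.1
44.1 cmd 11.669 act 11.679 [0.7 1.6] [0.3 1.7 8.2] 59.9
end 45.92 [0.5523 0.0601 0.1207] F [1.5 5.9 8.2] op 0.0204 g 59.8
crank_mid []
lock_clip [([0.477, 0.2757, 0.0301], 0.49)]
crank_mid [([0.5264, 0.0064, 0.0024], 0.74)]
lock_clip [([0.4783, 0.2814, 0.0311], 0.64)]
```

View pics/e.png

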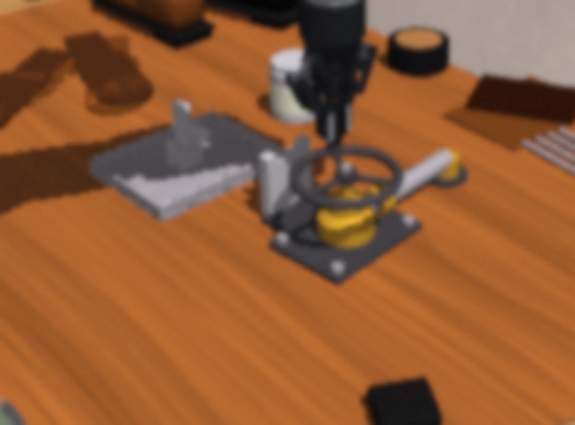

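The clip stands in the tray at (185,135). The gripper holds the crank handle at (333,125), with the grip steady at 60 N and the wheel two turns open.

```bash
python3 - <<'E'
from h import *
o=st(); print(np.round(o["joint_vel"],3)); print(sign_off())
E
```

```text
46.23 [0.5523 0.06   0.1207] F [0.6 5.8 7.6] op 0.0206 g 59.8
[ 0.002  0.001  0.     0.    -0.001 -0.   ]
the job is handed in; nothing more can be done
None
```

I handed the job in at 46 s: the lock clip is standing in the tray, and the wheel was closed to its stop, then backed off two full turns (about 12.57 rad by the arm's position), with the crank handle still gripped at about 60 N; sign-off returned no verdict.

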